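# Lift the caught lid off the laundry-tablet jar under the glass shelf

### The arm

A 6-joint arm with a two-finger parallel gripper is mounted at the origin on the work surface. World frame = base frame: x ahead of the robot, y to its left, z up, the work surface at z = 0. Lengths are in mm, angles in rad, forces in N, time in s.
With the tool pointing down it reaches from about 275 to 725 mm from the base axis. Payload 15.9 kg.
Tool frame: the origin (TCP) lies midway between the tips of the shut fingers; the grasp point (between the pads) lies 19 mm behind it (pinch_z is the distance from the TCP to the grasp point, in mm); z points along the fingers, y is the line along which they close (so a half turn about z gives the same grasp; the last joint's range is limited). The gripper opens to 85 mm and grips with 20 to 120 N. Pads are 22 mm wide; open, the fingers measure 114 mm over their backs; the gripper's body (76 mm by 85 mm) begins 54 mm behind the grasp point. The pads swing forward as they close: fully open they stand 13 mm farther back than shut.
Start: joints at [1.204, 0.213, -0.034, 1.323, 0, 1.571], TCP at [179.308, 466.727, 231.306] pointing down, gripper open.
Joint ranges: [-2.98, 2.98], [-0.74, 1.72], [-1.14, 1.35], [-2.1, 2.04], [-1.57, 1.44], [-3.14, 3.14]. Speed limits (rad/s): [1.89, 1.89, 2.39, 2.57, 3.14, 3.14].

### API

Orientations are given as [roll, pitch, yaw] about the fixed x, y, z axes, in that order (R = Rz(yaw) Ry(pitch) Rx(roll)).
In Python, from plant import state, grab_frame, hand_in, pinch_z gives the robot as it stands. The module is installed in compiled form; this text tells all that it offers.
- The arm moves only by the tool arm_command, never from a script. Its argument "series" is a list of rows, each a list of 2 entries, a list of its own where there are three numbers: the shift along the tool's x, y, z in cm, then the turn about the tool's z in degrees. A call has exactly 10 rows; each row shifts and turns the commanded pose from where the row before left it, along the tool's axes as they then stand; what a row does not reach is not made up. A row lasts 1/10 s, in which the tool goes at most 50 mm and 8.59 degrees, less where a joint would pass 70% of its speed; a pose out of reach is approached as far as the arm can. A call with a gripper value outside its range is refused whole. "jaw" is the gripper command: -1 is fully open, 1 is shut, values between are in proportion, set as the call begins (left out, the last holds). The fingers move at their own pace and stop on an object; "newtons" is the grip in N (left out, the last holds). Time passes only in rows, so rows that do not move let the fingers close, or fill a call up. It gives the time, the measured TCP pose, the force, the opening and the grip force at its end, in the units of the state.
- state(): the state, without advancing time (a new reading comes with each control period).
- grab_frame(name): name is "side" or "top"; returns a dict with "color" (384x512x3 uint8, red, green, blue), "z_map" (384x512 float32, mm along the optical axis (not along the pixel's ray), 0 where there is no reading), "fx", "fy", "cx", "cy" (pixels), "k1" (the pictures are not rectified: a ray, as slopes to the right and down, at radius r is drawn at 1 + k1 r^2 times it, then the intrinsics apply), "rvec" (rotation vector, rad) and "tvec" (3), from world to camera coordinates, as OpenCV has them. Camera axes: x right, y down, z forward; pixel columns grow to the right and rows downward; lengths in mm; the calibration is good to about 2 mm. A picture is of the moment at which its call begins.
- hand_in(): hands the job in; it is judged then, once.
The state is a dict: "time": time; "q": joint angles; "dq": joint speeds; "joint_torque": joint torques, N m; "ee_pos": TCP position; "tool_rot": TCP orientation; "ft_force": force on the tool from outside, world axes, zero at the start; "moment": the same for the moment, N m; "gripper_width": finger opening in mm; "grasp_force": force on a finger pad.
Only numpy, scipy, OpenCV 4.12 (cv2) and the standard library are available. Lean on these libraries where they do the work, as an engineer would, in place of code of your own. Each camera call takes 0.05 s, during which the arm holds its last target. There are 200 camera calls.

### The job

Open the laundry-tablet jar that stands under the edge of the glass shelf: lift its loose lid off by the knob and set it down gently, flat and knob up, in the pulled-out tray, lowering it until it rests before letting go. A lug inside the jar's rim catches the lid on one side, so feel for the way it comes free; do not lift, tip or shove the jar, and leave everything else where it stands.

Things in the scene. Friction and masses are not known exactly. Their poses are not given: they have to be found in the camera images.
- lid: loose white ceramic lid: a flat disc 88 mm across and 7 mm thick with a round knob on top: stem 20 mm across up to 31 mm above the underside, then an upright cylindrical head 32 mm across from 31 to 57 mm. About 0.2 kg. Origin at the centre of the flat underside, z up out of the knob.
- lid_knob (a point): centre of the head of the lid's knob, on the lid's axis, 44 mm above the lid's underside: where to grip.
- jar: loose heavy white ceramic jar (about 1.2 kg), 120 mm across, 92 mm high to the rim; origin at the centre of its underside, z up. Its axes do not tell where its inner lug stands. Pulling the lid up against the lug with more than about 6 N begins to lift that side of the jar.
- jar_ledge (a point): centre, at the height of the ledge on which the lid lies, 75 mm above the jar's underside and 17 mm below its rim. The recess round the lid is 104 mm across, so the lid can shift about 8 mm to any side; the hole inside the ledge is 66 mm across. With the lid shifted fully (8 mm) straight away from the lug it lifts out freely, and is clear once 16 mm up.
- jar_rim (a point): centre of the jar's mouth, 92 mm up. Inside the rim ONE ceramic lug, 18 mm wide and 6 mm thick, juts 12 mm inwards (inner face 40 mm from the jar's axis), 3 mm above the resting lid's upper face: it overlaps the centred lid by 4 mm and stops it after 3 mm of straight lift. It may stand at any bearing, different each time: feel for it (or look).
- shelf: fixed clear glass shelf, 860 x 170 x 10 mm, underside 225 mm above the counter. Origin at counter height below the middle of its front edge (nearest the robot); x points away from the robot, y along the edge. The jar's axis stands 5 to 15 mm in front of this edge: a gripper upright over the knob strikes the glass, so lean its body back towards the robot (-x), 30 to 45 degrees.
- tray_floor (a point): centre of the upper face of the floor, 12 mm above the counter, of the white plastic tray that is pulled out on runners in front of the shelf edge. Inside 162 x 162 mm, walls 4 mm thick reaching 28 mm above this floor; x points away from the robot along the runners. The tray slides along x with about 4 N of friction and may be left anywhere on its runners.
- peg_pot: bystander: green plastic pot with wooden pegs, 94 mm across, about 115 mm high with the pegs; origin at the centre of its underside. Jar, tray and pot stand side by side along the shelf edge about 230 mm apart, in any order.
- pump_bottle: bystander: white bottle with pump top, 70 mm across, 193 mm high, standing on top of the glass shelf; origin at the centre of its underside.
- tumbler: bystander: white ceramic tumbler, 72 mm across, 100 mm high, standing on top of the glass shelf; origin at the centre of its underside.
- scoop: bystander: stainless scoop lying to one side on the counter, cup 60 mm across and 40 mm high, handle reaching 127 mm from the cup's axis along its -x; origin at the centre of the cup's underside.
- soap_box: bystander: cardboard soap box 70 x 100 x 45 mm on the counter to the other side; origin at the centre of its underside.
- softener: bystander: small white bottle 60 mm across and 130 mm high standing on top of the glass shelf near one end; origin at the centre of its underside.
- tray_unit: fixed steel runner housing that carries the tray, 200 mm wide, 60 mm high, 180 mm deep, under the shelf; its origin lies at counter height below the middle of its front; the tray slides out of it towards -x.
There are look-alikes about, which are no part of the job. Leave any green or pink look-alike of the lid alone.

How it is judged:
By the outcome, as a careful person would: the job done as asked, in the order asked, and still so for the second after the job is handed in, with the robot touching nothing.
It also fails if it takes over 54 s, if anything falls off the work surface, if the arm or the gripper's body presses on something with over 40 N, if the wrist force passes 120 N, or if a joint passes its speed limit or range.

## Working session

There is one attempt and no reset: what is moved stays moved. The work goes in short steps, Python scripts to look and compute and a tool call to move; the robot and the scene stay as the last step left them, time stands still between calls to the robot, and variables do not carry over. Pictures are saved under pics/ and viewed, at most 10 in all, crops included, and the job is handed in when it is done.

Besides the shell and the picture viewer there is one more tool, called as a command line: name --argument value ..., lists and objects as JSON in quotes. arm_command: Moves the arm, as the interface text tells. Its arguments: {"type":"object","properties":{"series":{"type":"array","items":{"type":"array"}},"jaw":{"type":"number"},"newtons":{"type":"number"}},"required":["series"]}

```bash
mkdir -p pics; cat > h.py <<'E'
import numpy as np,cv2
from plant import state,grab_frame,hand_in,pinch_z
from scipy.spatial.transform import Rotation as R
def snap(n,f):
    d=grab_frame(n); cv2.imwrite(f'pics/{f}.png',cv2.resize(d['color'][:,:,::-1],(768,576))); np.save(f'pics/{f}.npy',d,allow_pickle=True); return d
def load(f): return np.load(f'pics/{f}.npy',allow_pickle=True).item()
def cloud(d):
    K=np.array([[d['fx'],0,d['cx']],[0,d['fy'],d['cy']],[0,0,1]]);v,u=np.mgrid[:384,:512]
    p=cv2.undistortPoints(np.stack([u,v],-1).reshape(-1,1,2).astype(float),K,np.array([d['k1'],0,0,0.])).reshape(384,512,2)
    z=d['z_map'][...,None].astype(float);c=np.concatenate([p*z,z],-1)
    M=cv2.Rodrigues(np.array(d['rvec'],float))[0]
    return (c-np.array(d['tvec']).ravel())@M
E
python3 - <<'E'
from h import *
print(state(),pinch_z)
for n in('side','top'):
    d=snap(n,n+'0');M=cv2.Rodrigues(np.array(d['rvec'],float))[0];print(n,-M.T@np.array(d['tvec']).ravel(),d['k1'],M[2])
E
```

```text
{'time': 0.0, 'q': array([ 1.20398256e+00,  2.13343337e-01, -3.50303864e-02,  1.32348287e+00,
        2.81848385e-05,  1.57080146e+00]), 'dq': array([-1.34202778e-03,  9.94259861e-05, -1.61528476e-03, -6.48028784e-04,
       -6.53134300e-04, -1.30268487e-04]), 'joint_torque': array([-6.23498956e-03, -6.86149406e+01,  4.87127638e+01,  1.73797103e-02,
       -1.22221913e-04,  5.48398225e-05]), 'ee_pos': array([179.19858138, 466.44228654, 230.83395188]), 'tool_rot': array([-3.14053239e+00, -2.81793810e-05,  2.77477373e+00]), 'ft_force': array([0.63658452, 0.13103461, 0.02095635]), 'moment': array([ 0.06153297, -0.05094808, -0.02493893]), 'grasp_force': 0.0, 'gripper_width': 85.24385060709042} 18.700000000000003
side [  36.38211998 -796.05865053 1326.10101044] 0.02998477945577095 [ 0.33196067  0.53577447 -0.77636836]
top [ 391.25606958  -28.72247402 1269.23405197] -0.0007139403346213165 [ 0.11557063  0.01232218 -0.99322283]
```

View pics/side0.png

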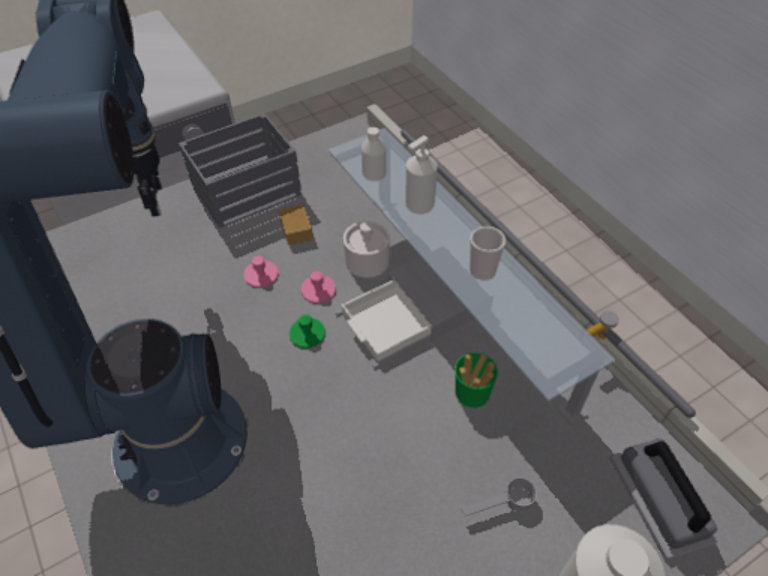

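View pics/top0.png

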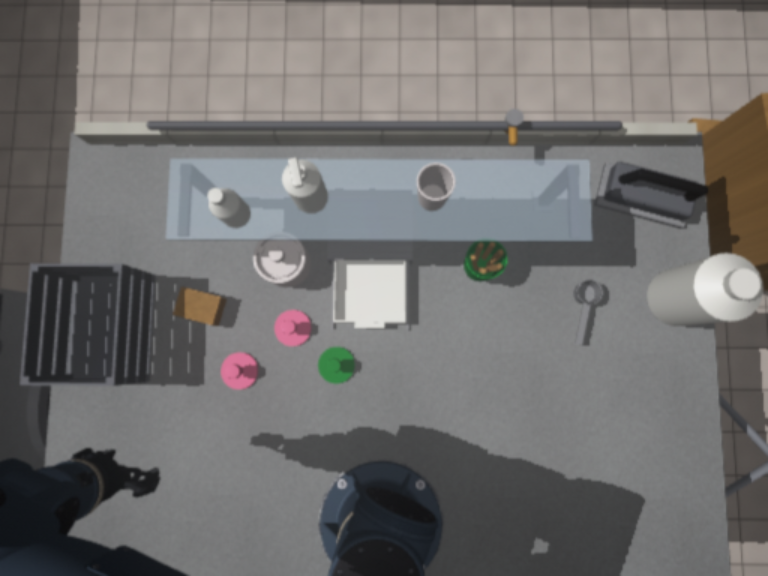

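The top picture shows the jar at about (278,260) with its knob at (277,256), the tray at (371,293), the shelf's front edge on row 240 and the pot at (486,260). In the side picture the jar is at (367,248).

```bash
python3 - <<'E'
from h import *
def crop(d,cx,cy,r,k): 
    return cv2.resize(d['color'][cy-r:cy+r,cx-r:cx+r,::-1],None,fx=k,fy=k,interpolation=cv2.INTER_CUBIC)
t=load('top0');s=load('side0')
cv2.imwrite('pics/c1.png',np.hstack([crop(t,186,172,25,8),crop(s,245,165,25,8)]))
P=cloud(t);Q=cloud(s)
for nm,A,b in(('top',P,(155,210,150,195)),('side',Q,(222,270,142,188))):
    a=A[b[2]:b[3],b[0]:b[1]].reshape(-1,3)
    for lo,hi in((112,140),(86,100),(70,86)):
        m=a[(a[:,2]>lo)&(a[:,2]<hi)]
        if len(m): print(nm,lo,len(m),m.mean(0).round(1),m.min(0).round(),m.max(0).round())
    m=a[(a[:,2]>86)&(a[:,2]<100)]
    # circle fit
    x=np.linalg.lstsq(np.c_[2*m[:,:2],np.ones(len(m))],(m[:,:2]**2).sum(1),rcond=None)[0];print('rim fit',x[:2],np.sqrt(x[2]+x[0]**2+x[1]**2))
for nm,A,b in(('top',P,(215,280,165,225)),('side',Q,(222,295,185,245))):
    a=A[b[2]:b[3],b[0]:b[1]].reshape(-1,3)
    m=a[(a[:,2]>33)&(a[:,2]<48)];print('traywall',nm,len(m),m.min(0).round(),m.max(0).round())
    m=a[(a[:,2]>8)&(a[:,2]<18)];print('floor',len(m),np.percentile(m,[2,50,98],axis=0).round())
print('shelf',[P[r,230].round() for r in(150,155,158,160,162,165)],[P[r,190].round() for r in(150,155,158,160,162)])
E
```

```text
top 112 85 [606.9 231.4 130.6] [592. 218. 113.] [623. 248. 139.]
top 86 232 [594.9 235.3  91.8] [550. 174.  86.] [646. 292.  98.]
top 70 541 [602.5 232.1  80.7] [549. 175.  70.] [649. 287.  86.]
rim fit [604.69271199 233.29947238] 51.912956168192046
side 112 66 [603.8 230.2 127.3] [590. 218. 112.] [620. 255. 138.]
side 86 188 [605.  229.2  91. ] [546. 173.  86.] [666. 293.  99.]
side 70 384 [602.8 228.9  79.9] [546. 172.  70.] [662. 296.  86.]
rim fit [606.58055927 234.66338152] 53.710648203723295
traywall top 242 [452. -67.  34.] [610. 125.  47.]
floor 1836 [[472. -65.   8.]
 [541.  29.  13.]
 [614. 119.  17.]]
traywall side 284 [448. -72.  33.] [636. 125.  48.]
floor 1274 [[463. -63.   8.]
 [547.  31.  12.]
 [623. 113.  17.]]
shelf [array([648.,  69., 236.]), array([633.,  69., 235.]), array([623.,  69., 237.]), array([617.,  68., 237.]), array([649.,  85.,  62.]), array([638.,  85.,  62.])] [array([648., 191., 235.]), array([632., 190., 236.]), array([624., 191., 231.]), array([618., 190., 233.]), array([644., 222.,  81.])]
```

View pics/c1.png

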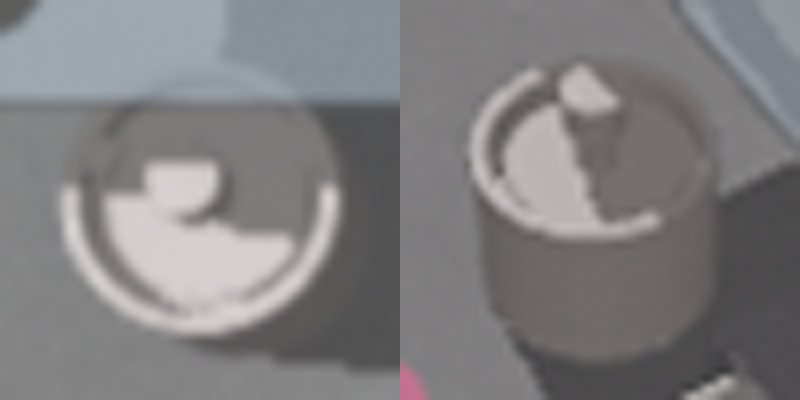

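The crops show the knob with the lid round it in the recess. In the top crop the dark gap at the near (-x) side, around (190,310), looks filled. I'll check that with depth and brightness by bearing.

```bash
python3 - <<'E'
from h import *
for f in('top0','side0'):
    d=load(f);K=np.array([[d['fx'],0,d['cx']],[0,d['fy'],d['cy']],[0,0,1]]);c=np.array([605.,233])
    P=cloud(d);print(f)
    rows=[]
    a=P.reshape(-1,3);r=np.hypot(*(a[:,:2]-c).T);th=np.degrees(np.arctan2(a[:,1]-c[1],a[:,0]-c[0]))
    for b in range(-180,180,15):
        m=(r>40)&(r<49.5)&(a[:,2]<110)&(a[:,2]>60)&(abs(th-b-7.5)<7.5)
        print(b+7,m.sum(),np.sort(a[m,2]).round().astype(int)[::-1][:9])
    # unwrapped rim at z=91
    B=np.radians(np.arange(-180,180,1));rr=np.arange(36,62,.5)
    X=np.stack([c[0]+rr[:,None]*np.cos(B),c[1]+rr[:,None]*np.sin(B),np.full((len(rr),len(B)),91.)],-1)
    uv=cv2.projectPoints(X.reshape(-1,3),np.array(d['rvec'],float),np.array(d['tvec'],float),K,np.array([d['k1'],0,0,0.]))[0].reshape(len(rr),len(B),2).astype(np.float32)
    im=cv2.remap(d['color'],uv[...,0],uv[...,1],cv2.INTER_CUBIC)[:,:,::-1]
    cv2.imwrite(f'pics/u_{f}.png',cv2.resize(cv2.convertScaleAbs(im,alpha=1.2),(720,260)))
cv2.imwrite('pics/u.png',np.vstack([cv2.imread('pics/u_top0.png'),cv2.imread('pics/u_side0.png')]))
E
```

```text
top0
-173 6 [90 81 78 75 73 71]
-158 5 [93 90 76 76 73]
-143 7 [94 91 79 79 77 77 75]
-128 6 [91 84 81 81 76 70]
-113 7 [87 86 77 76 76 74 73]
-98 8 [85 81 79 76 76 73 73 73]
-83 11 [86 86 82 82 82 81 79 78 76]
-68 8 [85 82 80 80 77 76 76 75]
-53 11 [84 84 82 81 81 80 80 77 76]
-38 8 [87 85 82 82 81 80 76 71]
-23 8 [85 84 84 83 81 80 79 74]
-8 3 [87 86 85]
7 3 [87 83 76]
22 6 [89 83 82 81 81 80]
37 7 [86 85 84 84 83 82 78]
52 7 [95 91 87 85 85 85 81]
67 14 [97 96 95 95 94 92 90 90 90]
82 8 [85 83 81 81 81 80 78 78]
97 7 [85 82 82 80 77 77 75]
112 9 [84 80 80 77 77 76 75 75 72]
127 9 [85 82 81 76 76 76 76 74 73]
142 10 [82 81 78 75 75 75 74 74 73]
157 9 [91 82 78 77 76 75 75 73 73]
172 7 [78 76 76 76 76 75 73]
side0
-173 2 [85 81]
-158 3 [86 86 82]
-143 3 [88 88 83]
-128 2 [87 86]
-113 3 [87 86 86]
-98 1 [90]
-83 2 [90 85]
-68 1 [80]
-53 5 [88 84 83 83 77]
-38 4 [83 81 79 75]
-23 6 [83 78 75 74 71 70]
-8 6 [82 81 80 80 79 72]
7 2 [85 82]
22 3 [82 81 81]
37 3 [83 81 80]
52 0 []
67 0 []
82 3 [82 82 79]
97 5 [96 85 82 79 75]
112 2 [81 80]
127 2 [81 74]
142 5 [85 78 78 77 71]
157 7 [84 80 79 77 76 69 68]
172 2 [83 80]
```

View pics/u.png

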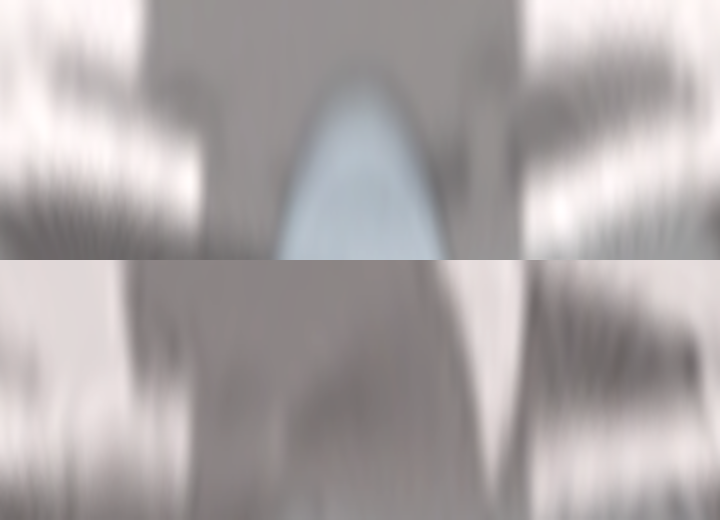

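Both the depth (z 90 to 97 at about 67°) and the break in the gap (columns 470 to 515) put the lug near bearing 65°. The arm only takes shifts and turns about tool z, so I'll check how a lean can be got. First I'll raise and turn the tool.

arm_command --series '[[[0, 0, -2.5], 8], [[0, 0, -2.5], 8], [[0, 0, -2.5], 8], [[0, 0, -2.5], 8], [[0, 0, -2.5], 8], [[0, 0, -2.5], 8], [[0, 0, -2.5], 8], [[0, 0, -2.5], 8], [[0, 0, -2.5], 8], [[0, 0, -2.5], 8]]' --jaw -1

```text
time: 1.1
ee_pos: [179.1, 466.2, 478.6]
tool_rot: [3.141, -0.006, 1.373]
ft_force: [-32.0, -80.4, -6.4]
gripper_width: 85.5
grasp_force: 0.0
```

arm_command --series '[[[0, 0, 0], 8], [[0, 0, 0], 8], [[0, 0, 0], 8], [[0, 0, 0], 8], [[0, 0, 0], 8], [[0, 0, 0], 8], [[0, 0, 0], 8], [[0, 0, 0], 8], [[0, 0, 0], 8], [[0, 0, 0], 7]]'

```text
time: 2.1
ee_pos: [379.8, 248.7, 458.7]
tool_rot: [-2.912, 0.112, 0.422]
ft_force: [-0.2, 0.8, 0.8]
gripper_width: 85.5
grasp_force: 0.0
```

```bash
python3 - <<'E'
from h import *
s=state()
for k in('time','q','dq','ee_pos','tool_rot','ft_force'):print(k,s[k].round(3) if k!='time' else s[k])
print(R.from_euler('xyz',s['tool_rot']).as_matrix().round(3))
snap('side','s1')
E
```

```text
time 2.1
q [0.421 0.319 0.672 2.036 0.229 3.141]
dq [-0.776 -0.066 -0.278  0.     0.177 -0.001]
ee_pos [379.825 248.727 458.72 ]
tool_rot [-2.912  0.112  0.422]
ft_force [-0.205  0.842  0.8  ]
[[ 0.906  0.376 -0.192]
 [ 0.407 -0.899  0.163]
 [-0.112 -0.226 -0.968]]
```

View pics/s1.png

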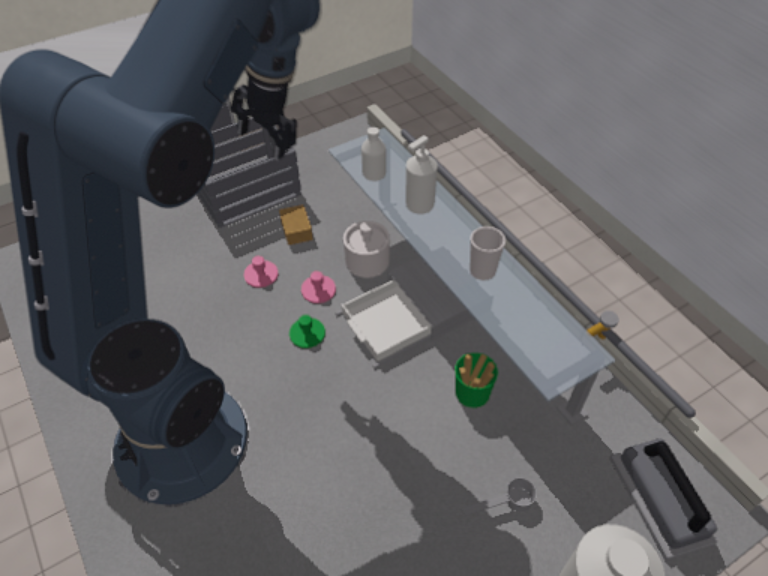

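The side view shows the arm well clear of everything, with the gripper at (265,110). The last joint hit its limit at 3.14, and the tool tilted and shifted as a result. So a pose that's out of reach trades tilt. Next I'll see where it settles.

arm_command --series '[[[0, 0, 0], 0], [[0, 0, 0], 0], [[0, 0, 0], 0], [[0, 0, 0], 0], [[0, 0, 0], 0], [[0, 0, 0], 0], [[0, 0, 0], 0], [[0, 0, 0], 0], [[0, 0, 0], 0], [[0, 0, 0], 0]]'

```text
time: 3.15
ee_pos: [379.1, 250.2, 459.3]
tool_rot: [-2.913, 0.11, 0.426]
ft_force: [0.2, 0.3, -0.6]
gripper_width: 85.3
grasp_force: 0.0
```

```bash
python3 - <<'E'
from h import *
s=state()
for k in('time','q','dq','ee_pos','tool_rot','ft_force'):print(k,s[k].round(3) if k!='time' else s[k])
E
```

```text
time 3.15
q [0.425 0.319 0.674 2.036 0.228 3.141]
dq [ 0.     0.001 -0.001 -0.001  0.001 -0.001]
ee_pos [379.107 250.186 459.323]
tool_rot [-2.913  0.11   0.426]
ft_force [ 0.216  0.252 -0.566]
```

The commanded pose restarts from the reached one, so a tilt gained by pushing past reach stays. My plan is to unwind joint 6, then push outward along +x with the arm stretched, high above everything, to get the lean.

arm_command --series '[[[0, 0, 0], -4], [[0, 0, 0], -8], [[0, 0, 0], -8], [[0, 0, 0], -8], [[0, 0, 0], -8], [[0, 0, 0], -8], [[0, 0, 0], -8], [[0, 0, 0], -8], [[0, 0, 0], -8], [[0, 0, 0], -8]]'

```text
time: 4.15
ee_pos: [379.1, 250.2, 459.3]
tool_rot: [-2.978, -0.194, 1.73]
ft_force: [0.1, 0.4, 0.4]
gripper_width: 85.5
grasp_force: 0.0
```

arm_command --series '[[[0, 0, 0], -8], [[0, 0, 0], -8], [[0, 0, 0], -8], [[0, 0, 0], -8], [[0, 0, 0], -8], [[0, 0, 0], -8], [[0, 0, 0], -8], [[0, 0, 0], -8], [[0, 0, 0], -8], [[0, 0, 0], -4]]'

```text
time: 5.15
ee_pos: [379.1, 250.2, 459.3]
tool_rot: [2.99, -0.203, 3.088]
ft_force: [-0.1, -0.0, -0.4]
gripper_width: 85.2
grasp_force: 0.0
```

```bash
python3 - <<'E'
from h import *
s=state()
for k in('time','q','dq','ee_pos','tool_rot','ft_force'):print(k,s[k].round(3) if k!='time' else s[k])
print(R.from_euler('xyz',s['tool_rot']).as_matrix().round(3))
E
```

```text
time 5.15
q [0.425 0.319 0.674 2.036 0.228 0.482]
dq [-0.001  0.001 -0.001 -0.001 -0.    -0.629]
ee_pos [379.109 250.186 459.297]
tool_rot [ 2.99  -0.203  3.088]
ft_force [-0.14  -0.024 -0.448]
[[-0.978  0.084 -0.191]
 [ 0.053  0.985  0.162]
 [ 0.202  0.148 -0.968]]
```

arm_command --series '[[[-0.8, -1, -0.3], 0], [[-1.6, -1.9, -0.6], 0], [[-1.8, -2.1, -0.7], 0], [[-1.8, -2.1, -0.7], 0], [[-1.8, -2.1, -0.7], 0], [[-1.8, -2.1, -0.7], 0], [[-1.8, -2.1, -0.7], 0], [[-1.8, -2.1, -0.7], 0], [[-1.6, -1.9, -0.6], 0], [[-0.8, -1, -0.3], 0]]'

```text
time: 6.15
ee_pos: [508.4, 50.0, 415.3]
tool_rot: [2.979, -0.16, 3.071]
ft_force: [-0.6, 0.3, 0.2]
gripper_width: 85.3
grasp_force: 0.0
```

arm_command --series '[[[-1, 0, 0], 0], [[-2, 0, 0], 0], [[-3, 0, 0], 0], [[-3, 0, 0], 0], [[-3, 0, 0], 0], [[-3, 0, 0], 0], [[-3, 0, 0], 0], [[-3, 0, 0], 0], [[-2, 0, 0], 0], [[-1, 0, 0], 0]]'

```text
time: 7.15
ee_pos: [687.0, 41.7, 318.3]
tool_rot: [2.968, -0.066, 3.059]
ft_force: [0.2, 0.1, -0.1]
gripper_width: 85.1
grasp_force: 0.0
```

```bash
cat > st.py <<'E'
from h import *
s=state()
for k in('time','q','dq','ee_pos','ft_force'):print(k,np.round(s[k],3))
M=R.from_euler('xyz',s['tool_rot']).as_matrix();print(M.round(3))
g=s['ee_pos']-pinch_z*M[:,2];print('grasp',g.round(1),'width',s['gripper_width'],s['grasp_force'])
E
python3 st.py
```

```text
time 7.15
q [-0.02   0.887  1.297  2.036  0.177  0.063]
dq [-0.009  0.121  0.188  0.005  0.003 -0.004]
ee_pos [686.966  41.693 318.284]
ft_force [ 0.233  0.093 -0.069]
[[-0.994  0.093 -0.05 ]
 [ 0.083  0.981  0.178]
 [ 0.066  0.172 -0.983]]
grasp [687.9  38.4 336.7] width 85.12608159677232 0.0
```

The trade-off is about 1 m per rad. With joint 4 at its limit, pushing upward makes the tool lean outward, so I'll push up.

arm_command --series '[[[0, 0.1, -0.5], 0], [[0, 0.2, -1], 0], [[0.1, 0.3, -1.5], 0], [[0.1, 0.4, -2], 0], [[0.2, 0.4, -2.5], 0], [[0.2, 0.5, -3], 0], [[0.2, 0.5, -3], 0], [[0.3, 0.6, -3.5], 0], [[0.3, 0.6, -4], 0], [[0.3, 0.6, -4], 0]]'

```text
time: 8.15
ee_pos: [589.9, 47.4, 475.6]
tool_rot: [2.948, 0.072, 3.034]
ft_force: [-0.1, -1.3, 0.6]
gripper_width: 85.4
grasp_force: 0.0
```

```bash
python3 st.py
```

```text
time 8.15
q [-0.019  0.54   1.094  2.036  0.187  0.09 ]
dq [-0.004 -0.505 -0.262  0.002  0.016  0.041]
ee_pos [589.936  47.39  475.554]
ft_force [-0.106 -1.285  0.574]
[[-0.992  0.092  0.091]
 [ 0.107  0.977  0.184]
 [-0.072  0.192 -0.979]]
grasp [588.2  43.9 493.9] width 85.3730795755312 0.0
```

Force stayed low and the lean grew by 8°, so I'll continue.

arm_command --series '[[[-0.4, 0.9, -4.8], 0], [[-0.4, 0.9, -4.8], 0], [[-0.5, 0.9, -4.8], 0], [[-0.7, 0.9, -4.8], 0], [[-0.8, 0.9, -4.8], 0], [[-1, 0.9, -4.7], 0], [[-1, 0.9, -4.7], 0], [[-1.1, 0.9, -4.7], 0], [[-1.2, 0.9, -4.7], 0], [[-1.3, 0.9, -4.7], 0]]'

```text
time: 9.15
ee_pos: [470.7, 63.1, 665.3]
tool_rot: [2.863, 0.398, 2.954]
ft_force: [0.3, 0.1, 0.5]
gripper_width: 85.2
grasp_force: 0.0
```

```bash
python3 st.py
```

```text
time 9.15
q [-1.000e-03  1.840e-01  1.090e+00  2.036e+00  2.020e-01  1.760e-01]
dq [ 0.012 -0.263  0.093  0.001  0.012  0.085]
ee_pos [470.739  63.071 665.294]
ft_force [0.263 0.128 0.481]
[[-0.906  0.075  0.418]
 [ 0.172  0.965  0.2  ]
 [-0.388  0.253 -0.886]]
grasp [462.9  59.3 681.9] width 85.16091267208684 0.0
```

arm_command --series '[[[-2, 1.2, -4.4], 0], [[-2, 1.2, -4.4], 0], [[-2.1, 1.2, -4.3], 0], [[-2.2, 1.2, -4.3], 0], [[-2.3, 1.2, -4.2], 0], [[-2.4, 1.2, -4.2], 0], [[-1.6, 0.8, -2.7], 0], [[-0.8, 0.4, -1.3], 0], [[0, 0, 0], 0], [[0, 0, 0], 0]]'

```text
time: 10.15
ee_pos: [428.8, 76.9, 770.5]
tool_rot: [2.754, 0.625, 2.864]
ft_force: [0.3, 1.1, 0.9]
gripper_width: 85.4
grasp_force: 0.0
```

```bash
python3 st.py
```

```text
time 10.15
q [0.039 0.098 1.264 2.036 0.191 0.26 ]
dq [-0.001  0.007 -0.008 -0.     0.    -0.   ]
ee_pos [428.819  76.875 770.548]
ft_force [0.345 1.13  0.934]
[[-0.78   0.041  0.625]
 [ 0.222  0.951  0.215]
 [-0.585  0.306 -0.751]]
grasp [417.1  72.9 784.6] width 85.41730469982497 0.0
```

The lean is now 41° at azimuth 19°, which is good. I'll turn −27.6° to level the closing axis, then come down to a pre-grasp point.

arm_command --series '[[[0, 0, 0], -3], [[0, 0, 0], -6], [[0, 0, 0], -7], [[0, 0, 0], -7], [[0, 0, 0], -4.6], [[0.4, 0.1, 0.9], 0], [[1, 0.3, 2], 0], [[1.6, 0.5, 3.2], 0], [[1.8, 0.6, 3.6], 0], [[1.8, 0.6, 3.6], 0]]'

```text
time: 11.15
ee_pos: [453.0, 101.7, 663.7]
tool_rot: [3.142, 0.722, -2.811]
ft_force: [0.6, 0.4, 1.1]
gripper_width: 85.4
grasp_force: 0.0
```

arm_command --series '[[[1.8, 0.6, 3.6], 0], [[1.8, 0.6, 3.6], 0], [[1.8, 0.6, 3.6], 0], [[1.8, 0.6, 3.6], 0], [[1.8, 0.6, 3.6], 0], [[1.8, 0.6, 3.6], 0], [[1.8, 0.6, 3.6], 0], [[1.8, 0.6, 3.6], 0], [[1.5, 0.5, 3], 0], [[0.8, 0.3, 1.6], 0]]'

```text
time: 12.15
ee_pos: [523.5, 185.4, 299.4]
tool_rot: [-3.141, 0.716, -2.81]
ft_force: [0.1, -0.4, 1.2]
gripper_width: 85.6
grasp_force: 0.0
```

```bash
cat > to.py <<'E'
import sys
from h import *
G=np.array([float(a) for a in sys.argv[1:4]])
s=state();M=R.from_euler('xyz',s['tool_rot']).as_matrix();g=s['ee_pos']-pinch_z*M[:,2]
print('t',s['time'],'grasp',g.round(1),'delta tool cm',((G-g)@M/10).round(2),'ft',s['ft_force'].round(2),'w',s['gripper_width'],s['grasp_force'])
E
python3 st.py; python3 to.py 605.5 232 120
```

```text
time 12.15
q [ 0.346 -0.285 -0.621  0.518 -0.01   0.011]
dq [ 0.08   0.145 -0.288 -0.459 -0.054  0.058]
ee_pos [523.459 185.389 299.409]
ft_force [ 0.137 -0.424  1.234]
[[-0.713 -0.325  0.621]
 [-0.245  0.946  0.213]
 [-0.657 -0.    -0.754]]
grasp [511.8 181.4 313.5] width 85.61567496149326 0.0
t 12.15 grasp [511.8 181.4 313.5] delta tool cm [ 4.79  1.75 21.49] ft [ 0.14 -0.42  1.23] w 85.61567496149326 0.0
```

arm_command --series '[[[0.4, 0.1, 0.8], 0], [[0.6, 0.2, 1.2], 0], [[0.6, 0.2, 1.2], 0], [[0.6, 0.25, 1.2], 0], [[0.6, 0.2, 1.2], 0], [[0.6, 0.2, 1.2], 0], [[0.6, 0.2, 1.2], 0], [[0.5, 0.2, 1], 0], [[0.3, 0.1, 0.5], 0], [[0.2, 0.1, 0], 0]]' --jaw -0.3 --newtons 40

```text
time: 13.15
ee_pos: [543.0, 210.2, 199.7]
tool_rot: [-3.141, 0.721, -2.811]
ft_force: [0.2, 0.4, -0.0]
gripper_width: 55.4
grasp_force: 0.0
```

```bash
python3 to.py 605.5 232 120; python3 - <<'E'
from h import *
t=snap('top','t2');s=snap('side','s2')
a=t['color'][90:215,120:280,::-1];b=s['color'][70:210,170:330,::-1]
cv2.imwrite('pics/c2.png',np.hstack([cv2.resize(a[:125],(400,312)),cv2.resize(b[:125],(400,312))]))
E
```

```text
t 13.15 grasp [531.3 206.2 213.7] delta tool cm [ 0.29  0.04 12.23] ft [ 0.19  0.39 -0.05] w 55.41034687421534 0.0
```

View pics/c2.png

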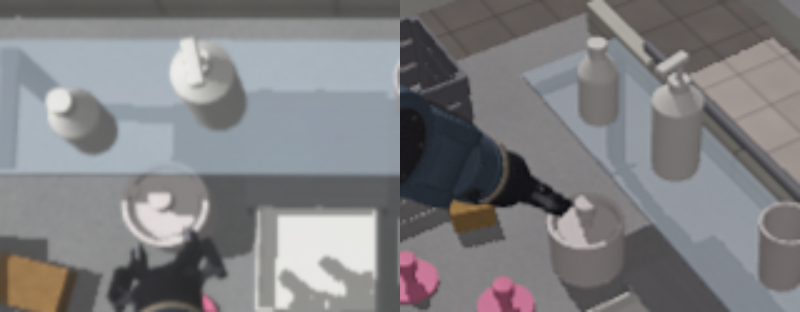

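The gripper points at the knob along its lean and is lined up with it (top crop, knob at (160,200)). Now I'll advance.

arm_command --series '[[[0.1, 0, 0.8], 0], [[0.1, 0, 1.3], 0], [[0.1, 0, 1.6], 0], [[0, 0, 1.7], 0], [[0, 0, 1.7], 0], [[0, 0, 1.6], 0], [[0, 0, 1.4], 0], [[0, 0, 1.1], 0], [[0, 0, 0.7], 0], [[0, 0, 0.3], 0]]'

```text
time: 14.25
ee_pos: [617.6, 235.8, 106.4]
tool_rot: [-3.141, 0.722, -2.811]
ft_force: [0.1, 0.9, 0.6]
gripper_width: 55.7
grasp_force: 0.0
```

```bash
python3 to.py 605.5 232 120; python3 - <<'E'
from h import *
t=snap('top','t3');s=snap('side','s3')
cv2.imwrite('pics/c3.png',np.hstack([cv2.resize(t['color'][135:200,150:215,::-1],(390,390),interpolation=2),cv2.resize(s['color'][130:195,215:280,::-1],(390,390),interpolation=2)]))
E
```

```text
t 14.25 grasp [605.9 231.8 120.4] delta tool cm [0.05 0.03 0.01] ft [0.08 0.9  0.55] w 55.686066260758096 0.0
```

View pics/c3.png

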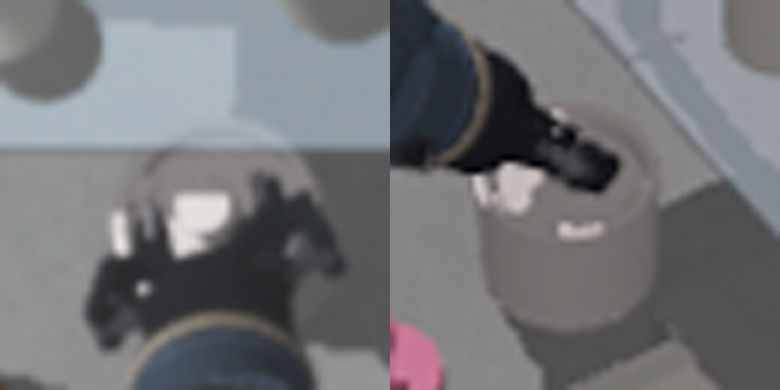

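The knob sits between the two fingers, at (200,215) in the top crop. I'll close.

arm_command --series '[[[0, 0, 0], 0], [[0, 0, 0], 0], [[0, 0, 0], 0], [[0, 0, 0], 0], [[0, 0, 0], 0], [[0, 0, 0], 0], [[0, 0, 0], 0], [[0, 0, 0], 0], [[0, 0, 0], 0], [[0, 0, 0], 0]]' --jaw 1 --newtons 35

```text
time: 15.35
ee_pos: [617.5, 235.9, 107.6]
tool_rot: [-3.142, 0.724, -2.811]
ft_force: [-6.3, -1.4, 7.6]
gripper_width: 30.9
grasp_force: 35.4
```

```bash
python3 to.py 602.5 225 121; python3 - <<'E'
from h import *
M=R.from_euler('xyz',state()['tool_rot']).as_matrix()
print('up',M[2],'away',np.array([-.42,-.91,0])@M)
E
```

```text
t 15.35 grasp [605.7 231.9 121.6] delta tool cm [ 0.44 -0.55 -0.31] ft [-6.3  -1.44  7.63] w 30.853483743955405 35.42206048965454
up [-6.62103871e-01 -1.20214409e-06 -7.49412079e-01] away [ 0.51924947 -0.72417142 -0.45875456]
```

Gripped. The fingers' swing presses the lid by about 8 N, so I'll ease up 1 mm and start shifting it away from the suspected lug.

arm_command --series '[[[-0.03, 0, -0.04], 0], [[-0.03, 0, -0.04], 0], [[0, 0, 0], 0], [[0.05, -0.07, -0.05], 0], [[0.05, -0.07, -0.05], 0], [[0.05, -0.07, -0.05], 0], [[0.05, -0.07, -0.05], 0], [[0, 0, 0], 0], [[0, 0, 0], 0], [[0, 0, 0], 0]]'

```text
time: 16.35
ee_pos: [615.5, 232.2, 108.1]
tool_rot: [-3.141, 0.723, -2.811]
ft_force: [0.0, -1.1, -1.9]
gripper_width: 31.1
grasp_force: 34.7
```

```bash
python3 to.py 602.5 225 121
```

```text
t 16.35 grasp [603.8 228.2 122.1] delta tool cm [ 0.24 -0.26 -0.07] ft [ 0.03 -1.12 -1.87] w 31.055336673262374 34.69706118106842
```

The force is now just the lid's weight, so it hangs free. I'll keep moving away until it touches.

arm_command --series '[[[0.05, -0.07, -0.05], 0], [[0.05, -0.07, -0.05], 0], [[0.05, -0.07, -0.05], 0], [[0, 0, 0], 0], [[0, 0, 0], 0], [[0, 0, 0], 0], [[0, 0, 0], 0], [[0, 0, 0], 0], [[0, 0, 0], 0], [[0, 0, 0], 0]]'

```text
time: 17.35
ee_pos: [614.4, 230.2, 108.6]
tool_rot: [3.141, 0.723, -2.811]
ft_force: [2.9, 5.1, -3.4]
gripper_width: 31.0
grasp_force: 35.0
```

```bash
python3 to.py 602.5 225 121
```

```text
t 17.35 grasp [602.7 226.1 122.6] delta tool cm [ 0.14 -0.1   0.09] ft [ 2.93  5.13 -3.36] w 31.00620120669795 35.027114152908325
```

Contact came with 6 N straight opposite to the shift, so the lid is at the far wall. I'll back off 0.5 mm and lift 5 mm, watching the force.

arm_command --series '[[[-0.03, 0.04, 0.02], 0], [[0, 0, 0], 0], [[-0.07, 0, -0.08], 0], [[-0.07, 0, -0.07], 0], [[-0.07, 0, -0.08], 0], [[-0.06, 0, -0.07], 0], [[-0.06, 0, -0.07], 0], [[0, 0, 0], 0], [[0, 0, 0], 0], [[0, 0, 0], 0]]'

```text
time: 18.35
ee_pos: [614.4, 230.2, 113.3]
tool_rot: [3.141, 0.723, -2.811]
ft_force: [0.5, 5.3, -3.8]
gripper_width: 31.0
grasp_force: 35.1
```

```bash
python3 to.py 602.5 225 121
```

```text
t 18.35 grasp [602.7 226.1 127.3] delta tool cm [ 0.46 -0.1   0.44] ft [ 0.47  5.25 -3.76] w 30.98909918508007 35.11772632598877
```

It's past the lug's level without catching. I'll ease +y by 0.6 mm and lift clear.

arm_command --series '[[[-0.01, 0.06, 0.01], 0], [[-0.07, 0, -0.08], 0], [[-0.07, 0, -0.08], 0], [[-0.1, 0, -0.11], 0], [[-0.1, 0, -0.11], 0], [[-0.13, 0, -0.15], 0], [[-0.13, 0, -0.15], 0], [[-0.13, 0, -0.15], 0], [[-0.13, 0, -0.15], 0], [[-0.13, 0, -0.15], 0]]'

```text
time: 19.35
ee_pos: [614.3, 230.5, 128.4]
tool_rot: [-3.141, 0.723, -2.811]
ft_force: [0.2, -0.7, -1.8]
gripper_width: 31.0
grasp_force: 35.5
```

```bash
python3 to.py 540 29 180;python3 - <<'E'
from h import *
t=snap('top','t4');s=snap('side','s4')
cv2.imwrite('pics/c4.png',np.hstack([cv2.resize(t['color'][135:200,150:215,::-1],(390,390),interpolation=2),cv2.resize(s['color'][130:195,215:280,::-1],(390,390),interpolation=2)]))
E
```

```text
t 19.35 grasp [602.6 226.5 142.5] delta tool cm [  6.77 -16.65 -10.97] ft [ 0.23 -0.73 -1.75] w 30.971851699416234 35.47828674316406
```

View pics/c4.png

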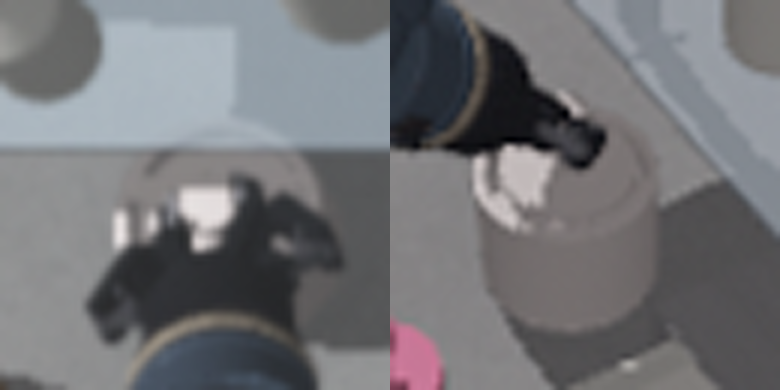

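The lid is free, 21 mm up, and the jar hasn't moved. Now I'll find the tray centre.

```bash
python3 - <<'E'
from h import *
d=load('top0');P=cloud(d);c=d['color'].astype(int)
m=(c.min(-1)>195);m[:, :215]=0;m[:,285:]=0;m[:165]=0;m[225:]=0
a=P[m&(P[...,2]<22)];print('floor lit',len(a),np.percentile(a,[1,50,99],axis=0).round())
for lo in(30,):
    w=P[165:225,215:285].reshape(-1,3);w=w[(w[:,2]>30)&(w[:,2]<48)]
    print(np.histogram(w[:,0],np.arange(445,640,10)),np.histogram(w[:,1],np.arange(-75,130,10)))
q=load('side0');Q=cloud(q);c=q['color'].astype(int);m=(c.min(-1)>190);m[:,:222]=0;m[:,295:]=0;m[:185]=0;m[245:]=0
a=Q[m&(Q[...,2]<22)];print(len(a),np.percentile(a,[1,50,99],axis=0).round())
cc=P[150:195,155:210].reshape(-1,3)
t=load('t4');P=cloud(t);
E
```

```text
floor lit 1414 [[472. -50.   8.]
 [537.  18.  13.]
 [603.  87.  19.]]
(array([20, 74, 51,  7,  8,  8,  8,  9,  9,  9,  7,  7,  6,  6,  5,  5,  7,
        0,  0]), array([445, 455, 465, 475, 485, 495, 505, 515, 525, 535, 545, 555, 565,
       575, 585, 595, 605, 615, 625, 635])) (array([ 1,  0, 46,  6,  6,  4,  6, 15, 15, 15, 15, 11, 13, 15,  3,  3,  3,
        2, 65,  2]), array([-75, -65, -55, -45, -35, -25, -15,  -5,   5,  15,  25,  35,  45,
        55,  65,  75,  85,  95, 105, 115, 125]))Traceback (most recent call last):
  File "<stdin>", line 9, in <module>
    return _quantile_unchecked(
        a, q, axis, out, overwrite_input, method, keepdims, weights)
    return _ureduce(a,
                    func=_quantile_ureduce_func,
    ...<5 lines>...
                    overwrite_input=overwrite_input,
                    method=method)
    r = func(a, **kwargs)
    result = _quantile(arr,
                       quantiles=q,
    ...<2 lines>...
                       out=out,
                       weights=wgt)
    slices_having_nans = np.isnan(arr[-1, ...])
                                  ~~~^^^^^^^^^
IndexError: index -1 is out of bounds for axis 0 with size 0
```

The tray's inside centre is about (545, 30). I'll carry the lid back and over to about (538, 30).

arm_command --series '[[[0.07, 0.13, -0.5], 0], [[0.11, 0.2, -0.7], 0], [[0.3, -0.7, -0.4], 0], [[0.5, -1.2, -0.7], 0], [[0.6, -1.5, -0.9], 0], [[0.6, -1.5, -0.9], 0], [[0.6, -1.6, -0.9], 0], [[0.6, -1.6, -0.9], 0], [[0.6, -1.6, -0.9], 0], [[0.6, -1.6, -0.9], 0]]'

```text
time: 20.45
ee_pos: [568.5, 97.6, 155.8]
tool_rot: [-3.141, 0.723, -2.811]
ft_force: [-0.2, -0.2, -3.0]
gripper_width: 30.7
grasp_force: 35.5
```

arm_command --series '[[[0.6, -1.6, -0.9], 0], [[0.6, -1.5, -0.9], 0], [[0.5, -1.1, -0.7], 0], [[0.5, -0.7, -0.3], 0], [[0.6, -0.4, 0.2], 0], [[0.7, 0, 0.7], 0], [[0.7, 0, 0.8], 0], [[0.7, 0, 0.8], 0], [[0.5, 0, 0.6], 0], [[0.3, 0, 0.3], 0]]'

```text
time: 21.45
ee_pos: [549.3, 36.6, 112.3]
tool_rot: [3.141, 0.721, -2.811]
ft_force: [0.1, 0.9, -1.9]
gripper_width: 30.7
grasp_force: 35.5
```

```bash
python3 to.py 538 30 75;python3 - <<'E'
from h import *
t=snap('top','t5');s=snap('side','s5')
cv2.imwrite('pics/c5.png',np.hstack([cv2.resize(t['color'][135:235,180:280,::-1],(390,390),interpolation=2),cv2.resize(s['color'][150:250,205:305,::-1],(390,390),interpolation=2)]))
E
```

```text
t 21.45 grasp [537.6  32.6 126.4] delta tool cm [ 3.43 -0.26  3.83] ft [ 0.07  0.94 -1.93] w 30.725740545886087 35.52327275276184
```

View pics/c5.png

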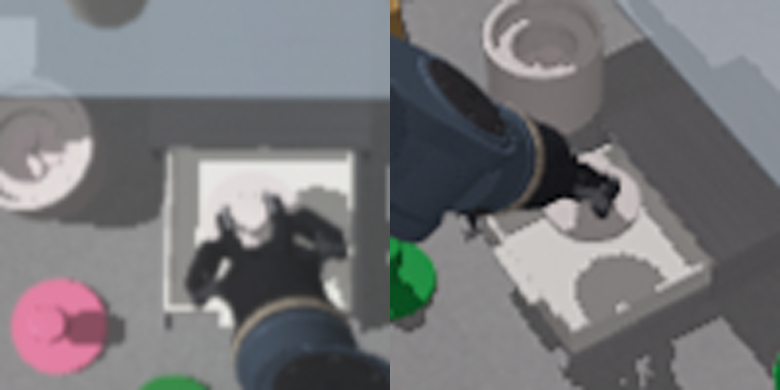

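The lid hangs level over the middle of the tray, at (250,195) in the top crop. I'll lower it to about 12 mm above the floor, then go slowly.

arm_command --series '[[[0.2, 0, 0.2], 0], [[0.4, 0, 0.4], 0], [[0.5, 0, 0.5], 0], [[0.5, 0, 0.6], 0], [[0.5, 0, 0.6], 0], [[0.5, -0.1, 0.5], 0], [[0.4, 0, 0.5], 0], [[0.3, 0, 0.4], 0], [[0.1, 0, 0.2], 0], [[0, 0, 0], 0]]'

```text
time: 22.55
ee_pos: [550.3, 35.6, 61.4]
tool_rot: [3.141, 0.722, -2.811]
ft_force: [-0.0, -0.2, -3.3]
gripper_width: 31.1
grasp_force: 35.5
```

arm_command --series '[[[0.13, 0, 0.15], 0], [[0.13, 0, 0.15], 0], [[0.13, 0, 0.15], 0], [[0.13, 0, 0.15], 0], [[0.13, 0, 0.15], 0], [[0.1, 0, 0.11], 0], [[0, 0, 0], 0], [[0, 0, 0], 0], [[0, 0, 0], 0], [[0, 0, 0], 0]]'

```text
time: 23.55
ee_pos: [550.5, 35.6, 50.5]
tool_rot: [-3.141, 0.723, -2.811]
ft_force: [0.2, 0.6, -1.7]
gripper_width: 30.8
grasp_force: 35.5
```

```bash
python3 to.py 538 30 58.6
```

```text
t 23.55 grasp [538.8  31.6  64.5] delta tool cm [ 0.49 -0.12  0.36] ft [ 0.24  0.62 -1.66] w 30.765731863314716 35.51757216453552
```

About 6 mm remain. I'll lower 5 mm slowly and check.

arm_command --series '[[[0.07, 0, 0.08], 0], [[0.07, 0, 0.07], 0], [[0.07, 0, 0.08], 0], [[0.06, 0, 0.07], 0], [[0.06, 0, 0.07], 0], [[0, 0, 0], 0], [[0, 0, 0], 0], [[0, 0, 0], 0], [[0, 0, 0], 0], [[0, 0, 0], 0]]'

```text
time: 24.55
ee_pos: [550.4, 35.6, 45.4]
tool_rot: [-3.141, 0.723, -2.811]
ft_force: [0.9, 0.8, -1.9]
gripper_width: 31.1
grasp_force: 35.5
```

arm_command --series '[[[0.04, 0, 0.04], 0], [[0.03, 0, 0.04], 0], [[0.03, 0, 0.03], 0], [[0, 0, 0], 0], [[0, 0, 0], 0], [[0, 0, 0], 0], [[0, 0, 0], 0], [[0, 0, 0], 0], [[0, 0, 0], 0], [[0, 0, 0], 0]]'

```text
time: 25.55
ee_pos: [551.1, 35.6, 44.6]
tool_rot: [-3.141, 0.724, -2.81]
ft_force: [-1.1, -1.1, 5.3]
gripper_width: 31.0
grasp_force: 36.3
```

It rests on the floor (+5 N). I'll release.

arm_command --series '[[[-0.02, 0, -0.02], 0], [[0, 0, 0], 0], [[0, 0, 0], 0], [[0, 0, 0], 0], [[0, 0, 0], 0], [[0, 0, 0], 0], [[0, 0, 0], 0], [[0, 0, 0], 0], [[0, 0, 0], 0], [[0, 0, 0], 0]]' --jaw -0.3

```text
time: 26.55
ee_pos: [550.4, 35.6, 44.2]
tool_rot: [-3.141, 0.723, -2.811]
ft_force: [-0.1, -0.4, -0.6]
gripper_width: 55.6
grasp_force: 0.0
```

arm_command --series '[[[0, 0, -0.3], 0], [[0, 0, -0.8], 0], [[0, 0, -1.5], 0], [[0, 0, -2], 0], [[0, 0, -2.5], 0], [[0, 0, -2.5], 0], [[0, 0, -2.5], 0], [[0, 0, -2], 0], [[0, 0, -1.2], 0], [[0, 0, -0.5], 0]]'

```text
time: 27.55
ee_pos: [451.2, 1.3, 164.2]
tool_rot: [-3.14, 0.724, -2.81]
ft_force: [0.7, -0.4, -0.4]
gripper_width: 55.6
grasp_force: 0.0
```

```bash
python3 to.py 538 30 58.6;python3 - <<'E'
from h import *
t=snap('top','t6');s=snap('side','s6')
cv2.imwrite('pics/c6.png',np.hstack([cv2.resize(t['color'][135:235,170:270,::-1],(390,390),interpolation=2),cv2.resize(s['color'][140:240,205:305,::-1],(390,390),interpolation=2)]))
a=cloud(s)[140:190,222:270].reshape(-1,3);m=a[(a[:,2]>86)&(a[:,2]<100)];print(m.min(0),m.max(0))
E
```

```text
t 27.55 grasp [439.5  -2.7 178.2] delta tool cm [ 0.15 -0.09 15.83] ft [ 0.67 -0.39 -0.44] w 55.63826645765214 0.0
[545.939735   174.50490873  86.06937352] [665.81529787 296.95901131  98.9217387 ]
```

View pics/c6.png

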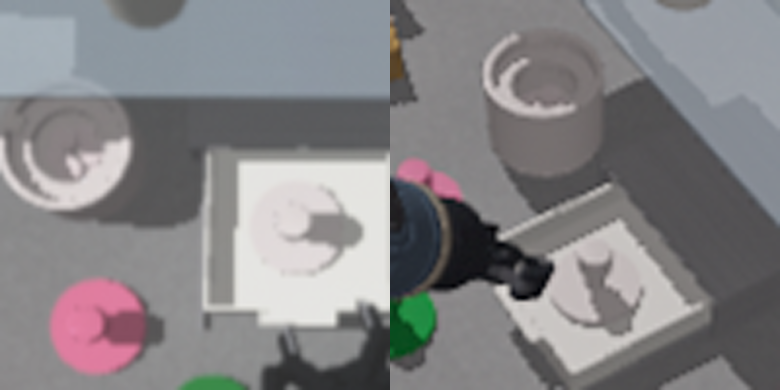

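The lid lies flat, knob up, in the middle of the tray (top crop (295,228)). The jar is in place and the gripper is clear, so I'll hand in.

```bash
python3 -c "
from plant import hand_in; print(hand_in())"
```

```text
the job is handed in; nothing more can be done
None
```

The lid is off the jar and lies flat, knob up, in the tray. The camera shows the jar still in place and the gripper clear, and I handed the job in at about 28 s of the 54 s allowed.

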